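# Complete a castor kit and take its tray out of the twist lock

## Robot

A 6-joint arm with a two-finger parallel gripper is mounted at the origin on a cart in front of the work surface, level with it; the furniture and walls round the work are solid. World frame = base frame: x ahead of the robot, y to its left, z up, the work surface at z = 0. Lengths are in m, angles in rad, forces in N, time in s.
With the tool pointing down it reaches from about 0.25 to 0.725 m from the base axis. Payload 4 kg.
Tool frame: the origin (TCP) lies on the centre line of the jaws, within the pads' length; the fingertips stand 17 mm ahead of it and the grasp point (between the pads) lies 2 mm behind it; z points along the fingers, y is the line along which they close (so a half turn about z gives the same grasp; the last joint's range is limited). The gripper opens to 85 mm and grips with 20 to 120 N. Pads are 22 mm wide; open, the fingers measure 114 mm over their backs; the gripper's body (76 mm by 85 mm) begins 54 mm behind the grasp point. The pads swing forward as they close: fully open they stand 13 mm farther back than shut.
Start: joints at [1.119, 0.241, 0.005, 1.335, 0, 1.571], TCP at [0.218, 0.45, 0.217] pointing down, gripper open.
Joint ranges: [-2.72, 2.72], [-1.05, 1.87], [-1.09, 1.28], [-1.99, 2.15], [-1.42, 1.44], [-3.14, 3.14]. Speed limits (rad/s): [2.79, 2.79, 3.14, 3.14, 3.14, 3.14].

## Interface

Orientations are given as a unit quaternion [x, y, z, w].
In Python, from workcell import get_obs, imaging, order gives the robot as it stands.
- The arm moves only by the tool apply_moves, never from a script. Its argument "targets" is a list that holds one entry, the list of rows, each a list of 5 numbers: the shift along the world's x, y, z in units of 40 mm (1.0 is 40 mm), then the turn about the world's z in degrees, then the gripper command: -1 is shut, 1 is fully open, values between are in proportion. In form: [[[dx, dy, dz, turn, fingers], ...]]. A call has 1 to 8 rows; each row shifts and turns the commanded pose from where the row before left it; what a row does not reach is not made up. A row lasts 1/12 s, in which the tool goes at most 41.7 mm and 7.16 degrees, less where a joint would pass 70% of its speed; a pose out of reach is approached as far as the arm can. A call is refused whole if a number of a shift passes 1 or a number of a turn 7.16, either way. A call with a gripper value outside its range is refused whole. The fingers move at their own pace and stop on an object; the grip force is fixed at half the most. Time passes only in rows, so rows that do not move let the fingers close. It gives the time, the measured TCP pose, the force, the opening and the grip force at its end, in the units of the state.
- get_obs(): the state, without advancing time (a new reading comes with each control period).
- imaging.camera(name): name is "scene" or "top" or "wrist"; returns (picture, depth): 384x512x3 uint8, blue, green, red; 384x512 float32, m along the optical axis (not along the pixel's ray), 0 where there is no reading.
- imaging.get_calibration(name): a dict with "camera_matrix" (3x3 intrinsics, pixels), "eye" and "rotation" of the camera in the world; the wrist camera has in their place "hand_eye" (4x4, takes a point from camera to tool coordinates, whose origin is the TCP and whose axes are the flange's). Camera axes: x right, y down, z forward; pixel columns grow to the right and rows downward; lengths in m; the calibration is good to about 2 mm. A picture is of the moment at which its call begins: read the wrist's pose just before it. get_calibration takes no time and is no camera call.
- order.job_done(): hands the job in; it is judged then, once.
The state is a dict: "clock": time; "joint_pos": joint angles; "joint_vel": joint speeds; "tau": joint torques, N m; "eef_pos": TCP position; "tool_rot": TCP orientation; "ft_force": force on the tool from outside, world axes, zero at the start; "ft_torque": the same for the moment, N m; "grip_width": finger opening in m; "grasp_force": force on a finger pad.
Only numpy, scipy, OpenCV 4.12 (cv2) and the standard library are available. Lean on these libraries where they do the work, as an engineer would, in place of code of your own. Each camera call takes 0.05 s, during which the arm holds its last target. There are 200 camera calls.

## Task

Finish the ball-castor kit and take its tray out of the twist-lock base. While the tray is still locked, first stand the steel king pin (red band) from the wooden rack in the empty two-dot pocket, then gently set the steel ball in the middle of the tray's dished plate, last because it is loose. Then take the tray by its two upright lugs, turn it a quarter turn anticlockwise in the base so that it comes free, lift it straight up about 10 cm and finish holding it there, still and level over its base, still turned, with the ball centred in the dish all the way; leave the spare brass pin in its rack and do not disturb the sliding bevel, the blue pliers or the awl.

Things in the scene. Friction and masses are not known exactly. Their poses are not given: they have to be found in the camera images.
- base: fixed green round twist-lock base, 186 mm across, 20 mm high; origin at its centre on the bench, z up; socket floor 8 mm up. An inward lip (opening 133 mm, underside 15.5 mm up) covers all but two 44-degree notches centred on its +y and -y. Stops end the anticlockwise turn 5 degrees past 90 and block a clockwise one
- tray: loose aluminium tray, about 320 g: round plate 120 mm across, 5 mm thick, seated on the socket floor (4 mm play sideways, 2.5 mm up); origin at the centre of its underside, z up, x along the base's x within 3 degrees at the start. Turned so that its x lies along the base's +y (8 degrees under or 5 over will do) it lifts straight out. Its centre of mass is at its middle
- tongue (a point): red dot on the plate at the root of one of the tray's two bayonet tongues, on its +x side (the other is at -x), 56 mm from the centre, 5 mm above the underside; each tongue is 27 mm wide, reaches 72 mm out and sits under the base's lip at the start, in a notch when the tray is free
- lug (a point): middle of the top edge of one of the tray's two upright finger lugs, at y = +29 mm (the other at y = -29), 47 mm above the underside; each is 5 mm thick in y, 24 mm wide in x, and rises from the plate: 63 mm over the outer faces, 53 mm between the inner ones. A finger outside each, closing along the tray's y, holds the tray with the ball between them
- dish (a point): lowest point of the dished plate in the tray's middle, 5 mm above the tray's underside; a shallow round hollow of 27 mm radius that rises outward at 10 degrees. The ball at rest in it has its centre 15 mm above this point
- pocket1 (a point): floor of the one-dot pocket (brass sleeve 21 mm across, bore 15 mm, flared to 19 mm at the mouth, 20 mm deep, rim 25 mm above the tray's underside) at x = +36, y = +30 mm on the tray, 5 mm above its underside; filled at the start
- pocket2 (a point): floor of the two-dot pocket, the same sleeve, at x = -36, y = -30 mm on the tray, 5 mm above its underside; empty at the start
- axle_pin: loose brass pin, 12 mm thick and 44 mm long, standing in the one-dot pocket; origin at the centre of its foot, z along it to the top
- rack: fixed dark wooden parts rack, 130 x 50 mm, 34 mm high, on a 138 x 58 mm plinth; origin at the centre of its underside, x along its length. Two holes (bore 14 mm, 18 mm deep) at x = -46 and -12 mm and a brass ring seat for the ball (25 mm across, 10 mm high) at x = +38 mm, all on its centre line
- king_pin: loose steel pin with a red band near its top, 12 mm thick and 54 mm long, about 46 g, standing in one of the two rack holes and showing 36 mm above the rack; origin at the centre of its foot, z along it to the top
- spare_axle: loose brass pin, 12 mm thick and 44 mm long, standing in the other rack hole; it stays there. Origin at the centre of its foot, z along it
- ball_center (a point): centre of the loose steel ball, 30 mm across, about 110 g, at the start on the rack's ring seat, its centre about 56 mm above the bench; it is free to roll in the dish
- bevel_gauge: sliding bevel (wooden stock, steel blade) lying flat, 89 x 158 mm, 26 mm high, origin at the centre of its underside; bystander
- pliers_blue: blue-handled pliers lying flat, 57 x 150 x 14 mm, origin at the centre of its underside; bystander
- awl: awl with a round wooden knob lying flat, 34 x 139 mm, 34 mm high, origin at the centre of its underside; bystander
- press_knob (a point): middle of the 70 mm black knob on the lever of the fixed hand press beside the work, the only tall thing near it: the knob's top stands 380 mm above the bench, the lever slopes down from it away from the robot. Pass well above it or in front of it when the hand crosses from one side of the press to the other

How it is judged:
On the way, in this order (a step that is already met when the one before it is completed fails the run):
1. the king pin stands in the two-dot pocket, let go, the tray still locked (horizontal distance between king_pin and pocket2 below 0.004 m and z of king_pin in the frame of tray below 0.0095 m and angle between the z axis of king_pin and the z axis of tray, either way round below 0.21 rad and angle between the x axis of tray and the x axis of base, either way round below 0.3 rad and z of tray in the frame of base below 0.012 m and contact force between the fingers and king_pin below 0.1 N), for 0.2 s.
2. the ball rests in the middle of the dish, let go, the tray still locked (horizontal distance between ball_center and dish below 0.008 m and z of ball_center in the frame of tray between 0.015 and 0.026 m and angle between the x axis of tray and the x axis of base, either way round below 0.3 rad and z of tray in the frame of base below 0.012 m and contact force between the fingers and ball below 0.05 N and linear speed of ball below 0.05 m/s), for 0.3 s.
3. the tray has been turned a quarter turn anticlockwise in its base, held by its lugs, the ball centred (angle between the x axis of tray and the x axis of base, either way round above 1.36 rad and x of pocket2 in the frame of base above 0.015 m and horizontal distance between ball_center and dish below 0.008 m and z of ball_center in the frame of tray between 0.015 and 0.026 m and z of tray in the frame of base below 0.012 m and contact force between the fingers and tray above 1 N), for 0.1 s.
At the end, for the whole second after the job is handed in: tray held by the fingers alone, underside 75 to 150 mm above the bench, within 30 mm of its base's centre, level to 4.5 deg, turned 90 deg to 12, at rest; ball within 8 mm of the dish's middle; king pin in the two-dot, axle pin in the one-dot pocket; spare pin in rack, bystanders within 30 mm (z of tray in the frame of base between 0.075 and 0.15 m and horizontal distance between tray and base below 0.03 m and angle between tray's own z axis and vertical below 0.08 rad and contact force between the fingers and tray above 1 N and contact force between tray and base below 0.05 N and linear speed of tray below 0.03 m/s and linear speed of ball below 0.06 m/s and contact force between the fingers and ball below 0.05 N and angle between the x axis of tray and the x axis of base, either way round above 1.36 rad and x of pocket2 in the frame of base above 0.015 m and horizontal distance between ball_center and dish below 0.008 m and z of ball_center in the frame of tray between 0.015 and 0.026 m and horizontal distance between king_pin and pocket2 below 0.004 m and z of each of king_pin, axle_pin in the frame of tray below 0.0095 m and angle between the z axis of each of king_pin, axle_pin and the z axis of tray, either way round below 0.21 rad and horizontal distance between axle_pin and pocket1 below 0.004 m and distance of spare_axle from where it was at the start of the episode below 0.012 m and distance of each of bevel_gauge, pliers_blue, awl from where it was at the start of the episode below 0.03 m); the arm keeps its last pose, push and grip.
It fails at once if the ball rolls away from the middle of the dish while the tray is turned (angle between the x axis of tray and the x axis of base, either way round above 0.3 rad and horizontal distance between ball_center and dish above 0.012 m).
It fails at once if the ball rolls away from the middle of the dish while the tray is lifted (z of tray in the frame of base above 0.02 m and horizontal distance between ball_center and dish above 0.012 m).
It fails at once if the tray is tipped by more than 10 degrees (angle between tray's own z axis and vertical above 0.175 rad).
It fails at once if a bystander or the spare pin is disturbed (distance of any of bevel_gauge, pliers_blue, awl, spare_axle from where it was at the start of the episode above 0.03 m).
It also fails if it takes over 72 s, if anything falls off the work surface, if the arm or the gripper's body presses on something with over 40 N, if the wrist force passes 120 N, or if a joint passes its speed limit or range.

## Working session

There is one attempt and no reset: what is moved stays moved. The work goes in short steps, Python scripts to look and compute and a tool call to move; the robot and the scene stay as the last step left them, time stands still between calls to the robot, and variables do not carry over. Pictures are saved under pics/ and viewed, at most 10 in all, crops included, and the job is handed in when it is done.

Besides the shell and the picture viewer there is one more tool, called after ">>>" as name([rows], argument=value, ...), one row to a line, values as JSON. apply_moves: Moves the arm, as the interface text tells. Its arguments: {"type":"object","properties":{"targets":{"type":"array","items":{"type":"array","items":{"type":"array","items":{"type":"number"}}}}},"required":["targets"]}

```bash
mkdir -p pics; cat > h.py <<'E'
import numpy as np, cv2
from workcell import get_obs, imaging, order
def cal(n):
    c=imaging.get_calibration(n); return c
E
python3 - <<'E'
from h import *
np.set_printoptions(precision=4,suppress=True)
o=get_obs(); print(o)
ims=[]
for n in("scene","top"):
    p,d=imaging.camera(n); np.savez(f"pics/{n}0.npz",p=p,d=d); c=imaging.get_calibration(n); print(n,c)
    cv2.imwrite(f"pics/{n}0.png",cv2.resize(p,(800,600),interpolation=cv2.INTER_CUBIC))
E
```

```text
{'clock': 0.0, 'joint_pos': array([1.119 , 0.2414, 0.0038, 1.3352, 0.    , 1.5708]), 'joint_vel': array([-0.0006,  0.0009, -0.0003,  0.0008,  0.0012, -0.0004]), 'tau': array([ -0.0003, -37.2316,  25.2411,   0.0171,  -0.0001,  -0.    ]), 'eef_pos': array([0.218 , 0.4493, 0.2161]), 'tool_rot': array([ 0.224 ,  0.9746, -0.001 , -0.0002]), 'ft_force': array([-1.1606,  0.0879, -0.2231]), 'ft_torque': array([-0.0625, -0.0276,  0.0428]), 'grasp_force': 0.0, 'grip_width': 0.08494813900775516}
scene {'camera_matrix': array([[477.6079,   0.    , 260.0022],
       [  0.    , 477.6079, 189.1236],
       [  0.    ,   0.    ,   1.    ]]), 'eye': array([-0.2174,  0.9318,  0.6523]), 'rotation': array([-0.3488,  0.7585, -0.5034,  0.2226])}
top {'camera_matrix': array([[399.9581,   0.    , 247.5251],
       [  0.    , 399.9581, 196.4685],
       [  0.    ,   0.    ,   1.    ]]), 'eye': array([0.3365, 0.2511, 1.2808]), 'rotation': array([-0.699 ,  0.7095, -0.064 ,  0.062 ])}
```

View pics/top0.png

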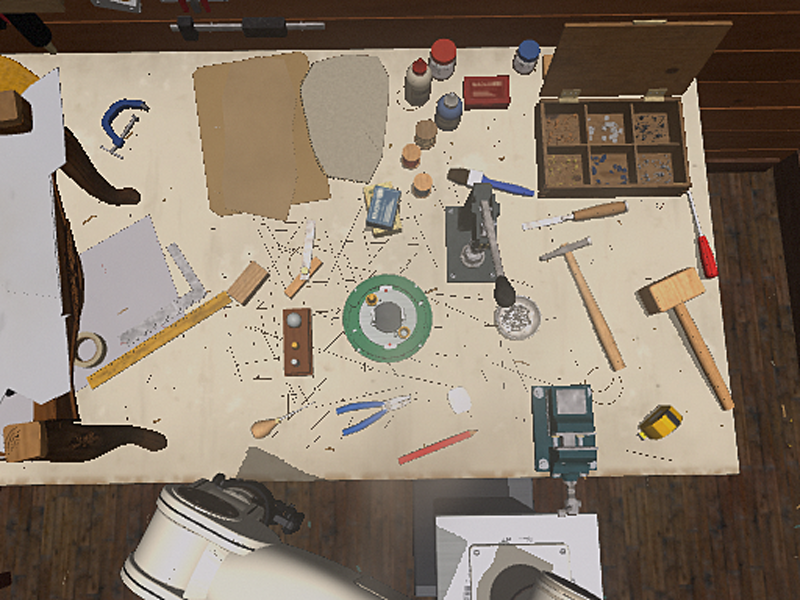

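View pics/scene0.png

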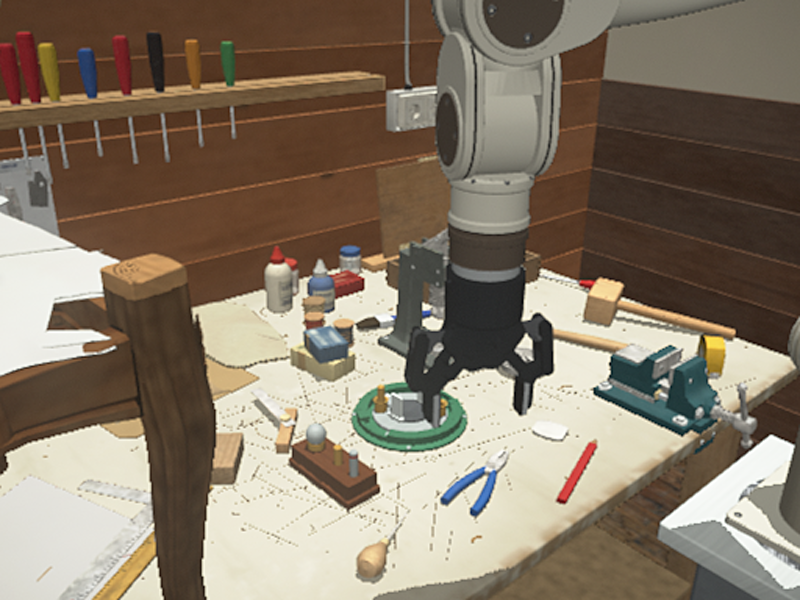

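The top view shows the base at about (388,318), the rack at (297,342) with the ball at its far end (293,320), the brass pin in the middle, and the king pin at the near end (295,362). The press knob is at (505,292), the pliers at (373,412) and the awl at (275,425).

```bash
cat > h.py <<'E'
import numpy as np, cv2
from scipy.spatial.transform import Rotation as R
from workcell import get_obs, imaging, order
np.set_printoptions(precision=4,suppress=True)
def pose(n,o=None):
    c=imaging.get_calibration(n); K=c["camera_matrix"]
    if n=="wrist":
        H=c["hand_eye"]; Rt=R.from_quat(o["tool_rot"]).as_matrix()
        return K,Rt@H[:3,3]+o["eef_pos"],Rt@H[:3,:3]
    return K,np.array(c["eye"]),R.from_quat(c["rotation"]).as_matrix()
def onplane(P,uv,z):
    K,e,Rm=P; uv=np.atleast_2d(uv).astype(float)
    d=(Rm@np.linalg.inv(K)@np.c_[uv,np.ones(len(uv))].T).T
    return e+d*((z-e[2])/d[:,2])[:,None]
def proj(P,X):
    K,e,Rm=P; q=(K@Rm.T@(np.atleast_2d(X)-e).T).T; return q[:,:2]/q[:,2:]
def snap(n,tag):
    o=get_obs(); p,d=imaging.camera(n); np.savez(f"pics/{tag}.npz",p=p,d=d,eef=o["eef_pos"],rot=o["tool_rot"])
    return p,d,pose(n,o)
def load(n,tag):
    f=np.load(f"pics/{tag}.npz"); return f["p"],f["d"],pose(n,dict(eef_pos=f["eef"],tool_rot=f["rot"])) if n=="wrist" else pose(n)
E
python3 - <<'E'
from h import *
f=np.load("pics/top0.npz");p=f["p"];P=pose("top")
hsv=cv2.cvtColor(p,cv2.COLOR_BGR2HSV)
s=1/1.5625
m=cv2.inRange(hsv,(55,80,30),(90,255,255)); m[:, :200]=0;m[:,300:]=0;m[:150]=0;m[250:]=0
c=max(cv2.findContours(m,0,1)[0],key=cv2.contourArea); e=cv2.fitEllipse(c); print(e, onplane(P,e[0],.02))
m=np.zeros(p.shape[:2],np.uint8); b=cv2.inRange(hsv,(0,60,20),(15,255,150)); m[190:250,175:205]=b[190:250,175:205]
c=max(cv2.findContours(m,0,1)[0],key=cv2.contourArea); r=cv2.minAreaRect(c); print(r,onplane(P,r[0],.034)); print(onplane(P,cv2.boxPoints(r),.034))
for n,uv,z in[("ball",(293,320),.056),("spare",(295,344),.05),("king",(295,362),.06),("knob",(505,292),.38),("lug",(388,318),.05),("awl",(262,428),.03),("plier",(373,412),.0),("handc",(388,318),0)]:
    print(n,onplane(P,np.array(uv)*s,z))
print(imaging.get_calibration("wrist"))
E
```

```text
((235.8170623779297, 201.51480102539062), (29.621591567993164, 45.693050384521484), 11.500062942504883) [[0.548  0.2836 0.02  ]]
((190.0274200439453, 219.23973083496094), (44.22893524169922, 18.39479637145996), 87.87889862060547) [[0.4915 0.4273 0.034 ]]
[[0.5612 0.4597 0.034 ]
 [0.5625 0.4016 0.034 ]
 [0.423  0.3956 0.034 ]
 [0.4218 0.4526 0.034 ]]
ball [[0.5339 0.4325 0.056 ]]
spare [[0.4867 0.4288 0.05  ]]
king [[0.4501 0.427  0.06  ]]
knob [[0.5187 0.0731 0.38  ]]
lug [[0.536  0.2439 0.05  ]]
awl [[0.3241 0.4947 0.03  ]]
plier [[0.3522 0.2769 0.    ]]
handc [[0.5442 0.2436 0.    ]]
{'camera_matrix': array([[308.1974,   0.    , 256.4363],
       [  0.    , 308.1974, 191.7006],
       [  0.    ,   0.    ,   1.    ]]), 'hand_eye': array([[ 0.0016, -0.9543, -0.2988,  0.0768],
       [ 1.    ,  0.0014,  0.0007, -0.0012],
       [-0.0003, -0.2988,  0.9543, -0.1562],
       [ 0.    ,  0.    ,  0.    ,  1.    ]])}
```

>>> apply_moves([
  [[0.8,-0.2,0.2,4.4,1],[0.9,-0.2,0.2,4.4,1],[0.9,-0.2,0.2,4.4,1],[0.9,-0.2,0.2,4.4,1],[0.9,-0.2,0.2,4.4,1],[0.8,-0.25,0.1,4.0,1],[0,0,0,0,1],[0,0,0,0,1]],
])

```text
clock: 0.77
eef_pos: [0.4277, 0.3988, 0.26]
tool_rot: [0.001, 1.0, -0.0, -0.001]
ft_force: [0.5, 0.1, -0.3]
grip_width: 0.0854
grasp_force: 0.0
```

```bash
python3 - <<'E'
from h import *
p,d,P=snap("wrist","w1"); o=get_obs(); print(o["eef_pos"],o["tool_rot"],o["joint_pos"],o["clock"])
cv2.imwrite("pics/w1.png",cv2.resize(p,(800,600),interpolation=cv2.INTER_CUBIC))
E
```

```text
[0.4264 0.3992 0.26  ] [ 0.0001  1.     -0.0005 -0.0009] [0.7523 0.4037 0.3446 1.5137 0.0004 0.7524] 0.8167
```

View pics/w1.png

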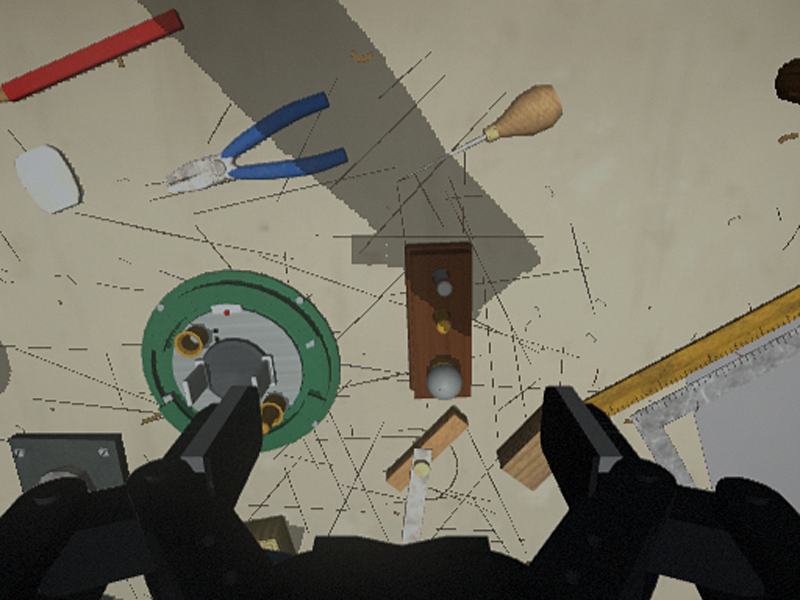

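The wrist view shows the king pin's top at (444,288), the spare pin at (442,322), the ball at (444,380), the empty pocket's rim at (190,342) and the axle pin's pocket at (272,412). The tray's x axis runs roughly along world +x.

```bash
python3 - <<'E'
from h import *
p,d,P=load("wrist","w1")
s=1/1.5625
for n,uv,z in[("ball",(444,380),.056),("spare",(442,326),.06),("king",(444,288),.07),("p2",(190,342),.033),("p1",(272,410),.033),("dot",(226,312),.013)]:
    print(n,onplane(P,np.array(uv)*s,z), d[int(uv[1]*s),int(uv[0]*s)])
hsv=cv2.cvtColor(p,cv2.COLOR_BGR2HSV)
m=cv2.inRange(hsv,(0,90,20),(15,255,150)); m[:150]=0;m[256:]=0;m[:,:255]=0;m[:,305:]=0
c=max(cv2.findContours(m,0,1)[0],key=cv2.contourArea); r=cv2.minAreaRect(c);print(r,onplane(P,cv2.boxPoints(r),.034))
E
```

```text
ball [[0.5327 0.4337 0.056 ]] 0.38588867
spare [[0.4836 0.4305 0.06  ]] 0.38153204
king [[0.4496 0.4303 0.07  ]] 0.36092603
p2 [[0.5083 0.2172 0.033 ]] 0.43248755
p1 [[0.5741 0.2823 0.033 ]] 0.43169624
dot [[0.4879 0.2434 0.013 ]] 0.4264862
((280.0, 204.5), (42.0, 99.0), 0.0) [[0.5604 0.4014 0.034 ]
 [0.4217 0.4011 0.034 ]
 [0.4217 0.4537 0.034 ]
 [0.5604 0.4597 0.034 ]]
```

>>> apply_moves([
  [[0.1,0.2,-0.6,0,1],[0.2,0.3,-0.7,0,1],[0.2,0.28,-0.7,0,1],[0,0,-0.7,0,1],[0,0,0,0,1],[0,0,0,0,1]],
])

```text
clock: 1.32
eef_pos: [0.4436, 0.4304, 0.1512]
tool_rot: [-0.002, 1.0, -0.002, -0.002]
ft_force: [0.6, 0.2, 0.2]
grip_width: 0.0854
grasp_force: 0.0
```

```bash
python3 - <<'E'
from h import *
p,d,P=snap("wrist","w2"); o=get_obs(); print(o["eef_pos"],o["tool_rot"])
cv2.imwrite("pics/w2.png",cv2.resize(p,(800,600),interpolation=cv2.INTER_CUBIC))
E
```

```text
[0.445  0.4313 0.1536] [-0.0017  1.     -0.0003 -0.0004]
```

View pics/w2.png

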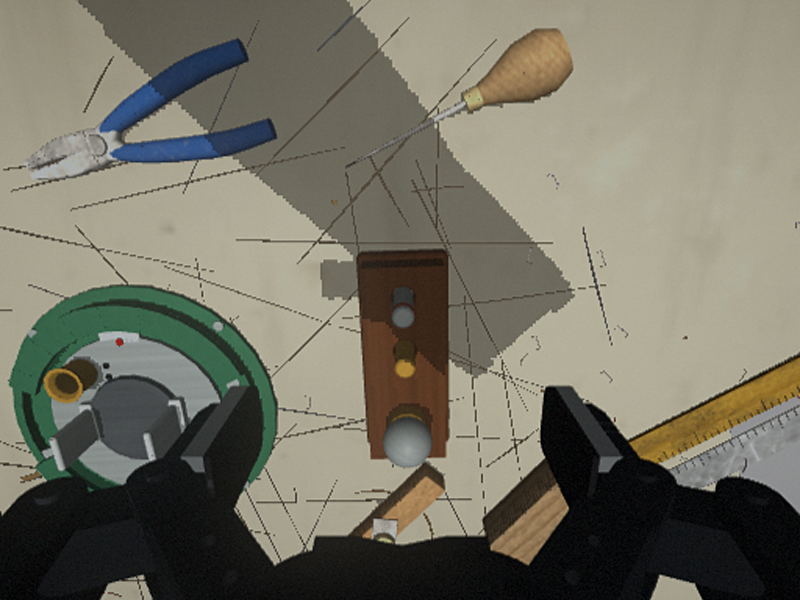

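The king pin's top is at (403,317), the spare's top at (404,368), and the ball is centred at (408,441). The two-dot pocket's rim is at (64,385), with the red dot at (119,342).

```bash
python3 - <<'E'
from h import *
p,d,P=load("wrist","w2"); s=1/1.5625
hsv=cv2.cvtColor(p,cv2.COLOR_BGR2HSV)
for n,uv,z in[("ball",(408,441),.056),("spare",(404,368),.06),("king",(403,317),.07),("p2rim",(64,385),.033),("dot",(119,342),.013)]:
    print(n,onplane(P,np.array(uv)*s,z), d[int(uv[1]*s),int(uv[0]*s)])
# depth-based points: king top & ball
K,e,Rm=P
def cloud(u0,u1,v0,v1):
    vv,uu=np.mgrid[v0:v1,u0:u1]; D=d[v0:v1,u0:u1]
    X=np.stack([(uu-K[0,2])/K[0,0]*D,(vv-K[1,2])/K[1,1]*D,D],-1)@Rm.T+e
    return X[D>0].reshape(-1,3)
X=cloud(235,285,180,215); k=X[X[:,2]>.063]; print("king",len(k),k.min(0),k.max(0),k.mean(0))
X=cloud(235,285,215,245); k=X[X[:,2]>.054]; print("spare",len(k),k.min(0),k.max(0))
X=cloud(235,290,255,305); k=X[X[:,2]>.056]; A=np.c_[2*k,np.ones(len(k))]; c=np.linalg.lstsq(A,(k**2).sum(1),rcond=None)[0]; print("ball",c[:3],np.sqrt(c[3]+c[:3]@c[:3]))
print(proj(P,P[1]*0+np.array([*load("wrist","w2")[2][1][:2],0])), )
E
```

```text
ball [[0.5336 0.4342 0.056 ]] 0.276305
spare [[0.4837 0.4314 0.06  ]] 0.2719873
king [[0.4498 0.4306 0.07  ]] 0.25217915
p2rim [[0.5097 0.2163 0.033 ]] 0.31445056
dot [[0.4884 0.2435 0.013 ]] 0.31772512
king 180 [0.4439 0.4249 0.0634] [0.4561 0.4357 0.0708] [0.4492 0.4303 0.0685]
spare 150 [0.4781 0.4264 0.054 ] [0.4904 0.4372 0.0606]
ball [0.5339 0.4335 0.0556] 0.014417889733813383
[[257.6583  96.64  ]]
```

>>> apply_moves([
  [[0.1,-0.02,-0.5,0,0.3],[0,0,-0.6,0,0.3],[0,0,-0.6,0,0.3],[0,0,-0.4,0,0.3],[0,0,-0.22,0,0.3],[0,0,0,0,0.3],[0,0,0,0,0.3]],
])

```text
clock: 1.95
eef_pos: [0.4509, 0.4311, 0.0622]
tool_rot: [-0.001, 1.0, 0.001, 0.001]
ft_force: [0.5, 0.2, -0.2]
grip_width: 0.0556
grasp_force: 0.0
```

>>> apply_moves([
  [[0,0,0,0,-0.5],[0,0,0,0,-1],[0,0,0,0,-1],[0,0,0,0,-1],[0,0,0,0,-1],[0,0,0,0,-1]],
])

```text
clock: 2.45
eef_pos: [0.4504, 0.4303, 0.0604]
tool_rot: [-0.001, 1.0, 0.0, 0.0]
ft_force: [1.1, -0.8, 0.0]
grip_width: 0.0001
grasp_force: 0.0
```

>>> apply_moves([
  [[0,0,0,0,-0.5],[0,0,0,0,0.3],[0,0,0,0,0.3],[0,0,0.4,0,0.3],[0,0,0.8,0,0.3],[0,0,0.9,0,0.3],[0,0,0.4,0,0.3],[0,0,0,0,0.3]],
])

```text
clock: 3.12
eef_pos: [0.4527, 0.4325, 0.166]
tool_rot: [-0.001, 1.0, 0.004, 0.004]
ft_force: [0.1, 0.3, 1.4]
grip_width: 0.0554
grasp_force: 0.0
```

```bash
python3 - <<'E'
from h import *
p,d,P=snap("wrist","w3"); o=get_obs(); print(o["eef_pos"],o["tool_rot"],o["grip_width"])
cv2.imwrite("pics/w3.png",cv2.resize(p[130:,130:386],(640,635),interpolation=cv2.INTER_CUBIC)[:600])
K,e,Rm=P
def cloud(u0,u1,v0,v1):
    vv,uu=np.mgrid[v0:v1,u0:u1]; D=d[v0:v1,u0:u1]
    X=np.stack([(uu-K[0,2])/K[0,0]*D,(vv-K[1,2])/K[1,1]*D,D],-1)@Rm.T+e
    return X[D>0].reshape(-1,3)
X=cloud(215,300,160,260); 
for lo,hi,n in((.44,.46,'k'),(.475,.492,'s')):
    k=X[(X[:,2]>.045)&(X[:,0]>lo)&(X[:,0]<hi)]; print(n,len(k),k.min(0),k.max(0))
E
```

```text
[0.4516 0.4315 0.1632] [-0.001   1.      0.0021  0.0022] 0.05551601961788152
k 224 [0.4441 0.4243 0.0451] [0.4561 0.4359 0.0712]
s 175 [0.478  0.4256 0.0452] [0.4897 0.4371 0.0617]
```

View pics/w3.png

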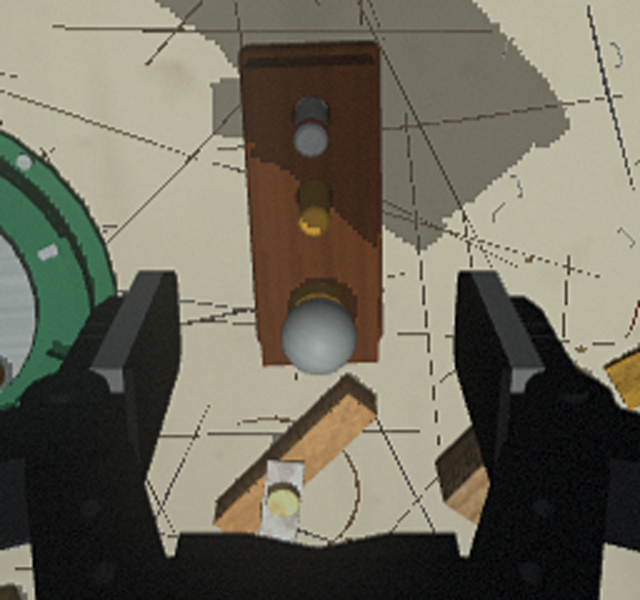

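The pins are untouched: king top at (311,140) and spare at (314,222) in the crop. The pads appear lower in the image than I expected, so I'll measure the fingers in 3D from depth.

```bash
python3 - <<'E'
from h import *
p,d,P=load("wrist","w3"); f=np.load("pics/w3.npz"); K,e,Rm=P
c=imaging.get_calibration("wrist")["hand_eye"]
for cu,cv in((152,272),(178,277),(97,370),(122,388),(140,300),(165,340),(462,275),(490,272),(540,370),(500,340),(180,400),(60,400)):
    u=int(130+cu/2.5);v=int(130+cv/2.48); D=d[v,u]; q=np.array([(u-K[0,2])/K[0,0]*D,(v-K[1,2])/K[1,1]*D,D]); print((cu,cv),D,c[:3,:3]@q+c[:3,3])
vv,uu=np.mgrid[0:384,0:512]
X=np.stack([(uu-K[0,2])/K[0,0]*d,(vv-K[1,2])/K[1,1]*d,d],-1)@c[:3,:3].T+c[:3,3]
m=(d>0)&(d<.2)&(abs(X[...,1])<.06); Y=X[m]; print(Y.min(0),Y.max(0)); 
for s in(-1,1):
    Z=Y[Y[:,1]*s>0.02]; t=Z[Z[:,2]>Z[:,2].max()-.004]; print(Z.max(0),t.min(0),t.max(0))
E
```

```text
(152, 272) 0.14616133 [ 0.0122 -0.0322 -0.0234]
(178, 277) 0.3559733 [-0.0835 -0.0646  0.1665]
(97, 370) 0.113678224 [ 0.0125 -0.0333 -0.0573]
(122, 388) 0.11783622 [ 0.0076 -0.0307 -0.0545]
(140, 300) 0.13463607 [ 0.0127 -0.0315 -0.0353]
(165, 340) 0.14125644 [ 0.0021 -0.0284 -0.0317]
(462, 275) 0.14858943 [ 0.0107  0.027  -0.0213]
(490, 272) 0.1460118 [ 0.0123  0.0322 -0.0235]
(540, 370) 0.11273372 [ 0.0132  0.032  -0.0581]
(500, 340) 0.123831615 [ 0.0115  0.0288 -0.0471]
(180, 400) 0.37749666 [-0.1517 -0.0671  0.1677]
(60, 400) 0.10497595 [ 0.0136 -0.0356 -0.0661]
[-0.0121 -0.06   -0.108 ] [ 0.0216  0.06   -0.0169]
[ 0.0198 -0.02   -0.0174] [-0.0085 -0.0352 -0.0212] [ 0.0116 -0.0282 -0.0174]
[ 0.0194  0.06   -0.0169] [-0.0084  0.0269 -0.0209] [ 0.0109  0.0274 -0.0169]
```

>>> apply_moves([
  [[0,0,0,0,-0.5],[0,0,0,0,-0.7],[0,0,0,0,-0.7],[0,0,0,0,-0.7],[0,0,0,0,-0.7]],
])

```text
clock: 3.58
eef_pos: [0.4498, 0.4298, 0.159]
tool_rot: [-0.001, 1.0, -0.001, -0.001]
ft_force: [0.3, -0.5, -0.1]
grip_width: 0.013
grasp_force: 0.0
```

```bash
cat > tips.py <<'E'
from h import *
import sys
p,d,P=snap("wrist",sys.argv[1]); o=get_obs(); print(o["eef_pos"],o["grip_width"]); K=P[0]
c=imaging.get_calibration("wrist")["hand_eye"]
vv,uu=np.mgrid[0:384,0:512]
X=np.stack([(uu-K[0,2])/K[0,0]*d,(vv-K[1,2])/K[1,1]*d,d],-1)@c[:3,:3].T+c[:3,3]
m=(d>0)&(d<.2)&(abs(X[...,1])<.06)&(abs(X[...,0])<.03); Y=X[m]
for s in(-1,1):
    Z=Y[Y[:,1]*s>0]; t=Z[Z[:,2]>Z[:,2].max()-.006]; print(Z.max(0),t.min(0),t.max(0))
E
python3 tips.py w4
```

```text
[0.45   0.43   0.1593] 0.012699090837148161
[ 0.0222 -0.     -0.0133] [-0.0095 -0.0152 -0.019 ] [ 0.0124 -0.007  -0.0133]
[ 0.0216  0.06   -0.0132] [-0.0099  0.0057 -0.019 ] [ 0.0123  0.0122 -0.0132]
```

>>> apply_moves([
  [[0,0,0,0,0.3],[0,0,-0.5,0,0.3],[0,0,-0.7,0,0.3],[0,0,-0.8,0,0.3],[0,0,-0.7,0,0.3],[0,0,-0.4,0,0.3],[0,0,-0.15,0,0.3],[0,0,0,0,0.3]],
])

```text
clock: 4.3
eef_pos: [0.4492, 0.4291, 0.0282]
tool_rot: [-0.001, 1.0, -0.001, -0.001]
ft_force: [-0.3, -1.0, -0.6]
grip_width: 0.0556
grasp_force: 0.0
```

>>> apply_moves([
  [[0,0,0,0,0.3],[0,0,0,0,-0.4],[0,0,0,0,-1],[0,0,0,0,-1],[0,0,0,0,-1],[0,0,0,0,-1],[0,0,0,0,-1]],
])

```text
clock: 4.88
eef_pos: [0.451, 0.4309, 0.0317]
tool_rot: [-0.001, 1.0, 0.001, 0.001]
ft_force: [-0.1, -0.4, 6.4]
grip_width: 0.01
grasp_force: 58.5
```

>>> apply_moves([
  [[0,0,0.2,0,-1],[0,0,0.4,0,-1],[0,0,0.7,0,-1],[0,0,0.8,0,-1],[0,0,0.7,0,-1],[0,-0.4,0.6,0,-1],[-0.2,-0.7,0.3,0,-1],[-0.2,-0.7,0.2,0,-1]],
])

```text
clock: 5.55
eef_pos: [0.4349, 0.3586, 0.1885]
tool_rot: [-0.002, 1.0, 0.001, 0.001]
ft_force: [-0.7, -0.9, -0.6]
grip_width: 0.0095
grasp_force: 58.8
```

>>> apply_moves([
  [[-0.1,-0.5,0,0,-1],[0,-0.2,0,0,-1],[0,0,0,0,-1],[0,0,0,0,-1]],
])

```text
clock: 5.88
eef_pos: [0.4305, 0.3304, 0.1863]
tool_rot: [-0.001, 1.0, 0.0, 0.0]
ft_force: [-0.4, 0.2, -1.1]
grip_width: 0.0097
grasp_force: 58.8
```

```bash
python3 tips.py w5; python3 - <<'E'
from h import *
p,d,P=load("wrist","w5"); cv2.imwrite("pics/w5.png",cv2.resize(p[120:,60:380],(800,660),interpolation=cv2.INTER_CUBIC)[:600])
E
```

```text
[0.4305 0.3309 0.186 ] 0.00964895308836048
[ 0.0218 -0.      0.0155] [ 0.0012 -0.0063  0.0095] [ 0.0069 -0.0004  0.0155]
[0.0218 0.06   0.0157] [0.0019 0.0002 0.0099] [0.0065 0.0051 0.0157]
```

View pics/w5.png

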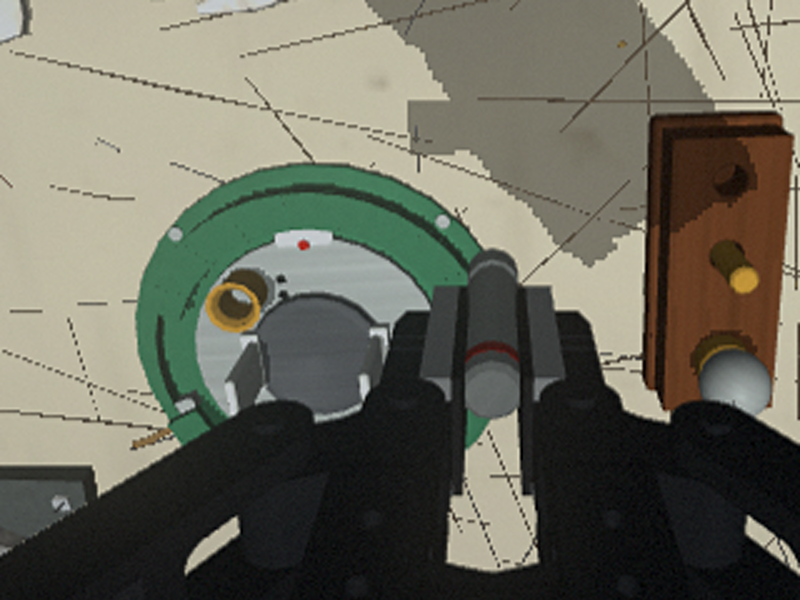

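The king pin is held upright, with its top at (493,388) and its foot at about (493,262). The empty two-dot pocket's rim is at (233,306), with its two dots at (281,285), and the tongue's red dot is at (303,245). I'll measure these now.

```bash
python3 - <<'E'
from h import *
p,d,P=load("wrist","w5"); K,e,Rm=P; f=np.load("pics/w5.npz")
hsv=cv2.cvtColor(p,cv2.COLOR_BGR2HSV)
m=cv2.inRange(hsv,(12,120,110),(30,255,255)); m[:, :130]=0;m[:,172:]=0;m[:215]=0;m[262:]=0
c=max(cv2.findContours(m,0,1)[0],key=cv2.contourArea); el=cv2.fitEllipse(cv2.convexHull(c)); print("rim",el); p2=onplane(P,el[0],.033)[0]
m=cv2.inRange(hsv,(0,120,100),(10,255,255))|cv2.inRange(hsv,(170,120,100),(180,255,255)); m[:205]=0;m[230:]=0;m[:,:170]=0;m[:,195:]=0
v,u=np.nonzero(m); D=onplane(P,(u.mean(),v.mean()),.013)[0]; print("dot",u.mean(),v.mean(),len(u))
print(p2,D); a=p2[:2]-D[:2]; print("len",np.hypot(*a),np.hypot(20,30),"yaw",np.degrees(np.arctan2(a[1],a[0])-np.arctan2(-30,20)))
m=cv2.inRange(hsv,(55,80,30),(90,255,255)); m[:,280:]=0
c=max(cv2.findContours(m,0,1)[0],key=cv2.contourArea).reshape(-1,2)
c=c[c[:,1]<250]; h=c[[i for i in range(len(c))]]; W=onplane(P,h.astype(float),.02)[:,:2]
# outer rim: keep pts far from initial centre
c0=np.array([.545,.245])
for _ in range(5):
    r=np.hypot(*(W-c0).T); S=W[abs(r-.093)<.006]; A=np.c_[2*S,np.ones(len(S))]; q=np.linalg.lstsq(A,(S**2).sum(1),rcond=None)[0]; c0=q[:2]
print("base",c0,np.sqrt(q[2]+c0@c0),len(S))
Rt=R.from_quat(f["rot"]).as_matrix()
for n,uv,tz in(("top",(493,388),-.040),("foot",(493,264),.0145)):
    px=np.array([60+uv[0]/2.5,120+uv[1]/2.5]); ray=Rm@np.linalg.inv(K)@np.array([*px,1]); rt=Rt.T@ray; et=Rt.T@(e-f["eef"]); s=(tz-et[2])/rt[2]; print(n,et+s*rt)
E
```

```text
rim ((152.80755615234375, 242.4859161376953), (18.869869232177734, 21.91836166381836), 113.15497589111328)
dot 180.75 217.66666666666666 12
[0.5095 0.2151 0.033 ] [0.488  0.2429 0.013 ]
len 0.03518520488351352 36.05551275463989 yaw 4.043090206283857
base [0.4918 0.2084] 0.024689228334460578 34
top [ 0.0032 -0.0004 -0.04  ]
foot [ 0.0025 -0.0002  0.0145]
```

>>> apply_moves([
  [[0.2,-0.4,0,0,-1],[0.4,-0.6,0,0,-1],[0.5,-0.7,-0.2,0,-1],[0.5,-0.7,-0.4,0,-1],[0.36,-0.37,-0.6,0,-1],[0.1,-0.1,-0.8,0,-1],[0,0,-0.6,0,-1],[0,0,-0.2,0,-1]],
])

```text
clock: 6.6
eef_pos: [0.5105, 0.2146, 0.0692]
tool_rot: [-0.001, 1.0, -0.001, -0.004]
ft_force: [-0.7, 0.1, -1.2]
grip_width: 0.0099
grasp_force: 58.8
```

>>> apply_moves([
  [[0,0,0,0,-1],[0,0,0,0,-1],[0,0,0,0,-1]],
])

```text
clock: 6.85
eef_pos: [0.5139, 0.2168, 0.0758]
tool_rot: [-0.002, 1.0, 0.001, 0.001]
ft_force: [0.0, 0.1, 0.6]
grip_width: 0.0096
grasp_force: 58.8
```

```bash
python3 tips.py w6; python3 - <<'E'
from h import *
p,d,P=load("wrist","w6"); cv2.imwrite("pics/w6.png",cv2.resize(p[110:302,150:406],(800,600),interpolation=cv2.INTER_CUBIC))
E
```

```text
[0.5141 0.2168 0.0761] 0.00954313708832353
[ 0.0218 -0.      0.0159] [ 0.0014 -0.0063  0.0099] [ 0.0067 -0.0004  0.0159]
[0.0217 0.06   0.0239] [-0.0257  0.0554  0.0202] [-0.0159  0.0599  0.0239]
```

View pics/w6.png

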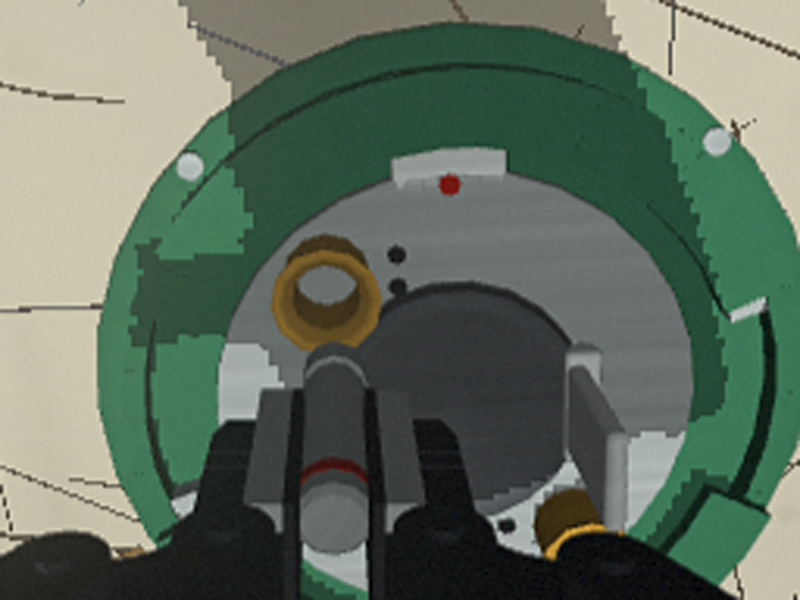

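The pin hangs above and behind the pocket in the image. The rim's centre is at (326,300) in the crop, the pin foot's front edge at (335,345), the red dot at (450,184) and the +y lug at (597,400).

```bash
python3 - <<'E'
from h import *
p,d,P=load("wrist","w6"); K,e,Rm=P; f=np.load("pics/w6.npz"); eef=f["eef"]
Rt=R.from_quat(f["rot"]).as_matrix()
px=lambda a:np.array([150+a[0]/3.125,110+a[1]/3.125])
hsv=cv2.cvtColor(p,cv2.COLOR_BGR2HSV)
m=cv2.inRange(hsv,(12,120,90),(30,255,255)); m[:180]=0;m[225:]=0;m[:,:235]=0;m[:,275:]=0
c=max(cv2.findContours(m,0,1)[0],key=cv2.contourArea); el=cv2.fitEllipse(cv2.convexHull(c)); print("rim",el)
p2=onplane(P,px((326,300)),.033)[0]; p2b=onplane(P,el[0],.033)[0]; D=onplane(P,px((450,184)),.013)[0]; print(p2,p2b,D)
a=p2[:2]-D[:2]; print("yaw",np.degrees(np.arctan2(a[1],a[0])-np.arctan2(-30,20)),np.hypot(*a))
ray=Rt.T@Rm@np.linalg.inv(K)@np.array([*px((335,345)),1]); et=Rt.T@(e-eef)
for tz in(.0135,.0155): x=et+(tz-et[2])/ray[2]*ray; print("foot front tool",x,"axis world",(Rt@(x-[.006,0,0])+eef))
for a,z in(((583,350),.055),((615,436),.055)): print("lug",onplane(P,px(a),z))
# lug depth
for a in((583,350),(600,400),(615,440)):
    u,v=px(a).astype(int); Dp=d[v,u]; print(Rm@np.array([(u-K[0,2])/K[0,0]*Dp,(v-K[1,2])/K[1,1]*Dp,Dp])+e)
for a in((450,158),(745,310),(730,505)): print(onplane(P,px(a),.02))
for a in((190,166),(716,141)): print("rivet",onplane(P,px(a),.02))
E
```

```text
rim ((254.00880432128906, 206.1530303955078), (32.582252502441406, 34.883445739746094), 96.96920776367188)
[0.5093 0.2147 0.033 ] [0.5095 0.2145 0.033 ] [0.4878 0.2434 0.013 ]
yaw 3.1565411455157775 0.035866202945815766
foot front tool [ 0.0063 -0.0002  0.0135] axis world [0.5137 0.2166 0.0623]
foot front tool [ 0.0055 -0.0002  0.0155] axis world [0.5145 0.2166 0.0603]
lug [[0.5116 0.2659 0.055 ]]
lug [[0.5306 0.274  0.055 ]]
[0.5277 0.2762 0.0173]
[0.5301 0.2751 0.0394]
[0.5314 0.2738 0.0542]
[[0.4802 0.2423 0.02  ]]
[[0.5162 0.3131 0.02  ]]
[[0.5685 0.3163 0.02  ]]
rivet [[0.4823 0.1841 0.02  ]]
rivet [[0.4761 0.3012 0.02  ]]
```

>>> apply_moves([
  [[-0.1,-0.05,0,0,-1],[0,0,-0.2,0,-1],[0,0,-0.3,0,-1],[0,0,-0.2,0,-1],[0,0,-0.1,0,-1],[0,0,0,0,-1],[0,0,0,0,-1]],
])

```text
clock: 7.48
eef_pos: [0.5089, 0.2137, 0.0422]
tool_rot: [-0.001, 1.0, 0.0, 0.0]
ft_force: [0.0, 0.9, -0.3]
grip_width: 0.0096
grasp_force: 58.8
```

```bash
python3 tips.py w7; python3 - <<'E'
from h import *
p,d,P=load("wrist","w7"); cv2.imwrite("pics/w7.png",cv2.resize(p[130:274,160:352],(800,600),interpolation=cv2.INTER_CUBIC))
print(get_obs()["ft_force"])
E
```

```text
[0.5089 0.2137 0.0423] 0.009900143308982472
[ 0.03   -0.      0.0381] [ 0.0127 -0.0353  0.0322] [ 0.0299 -0.0003  0.0381]
[0.03   0.06   0.0367] [0.005  0.0003 0.0307] [0.0291 0.06   0.0367]
[-0.3105  0.6095 -0.3092]
```

View pics/w7.png

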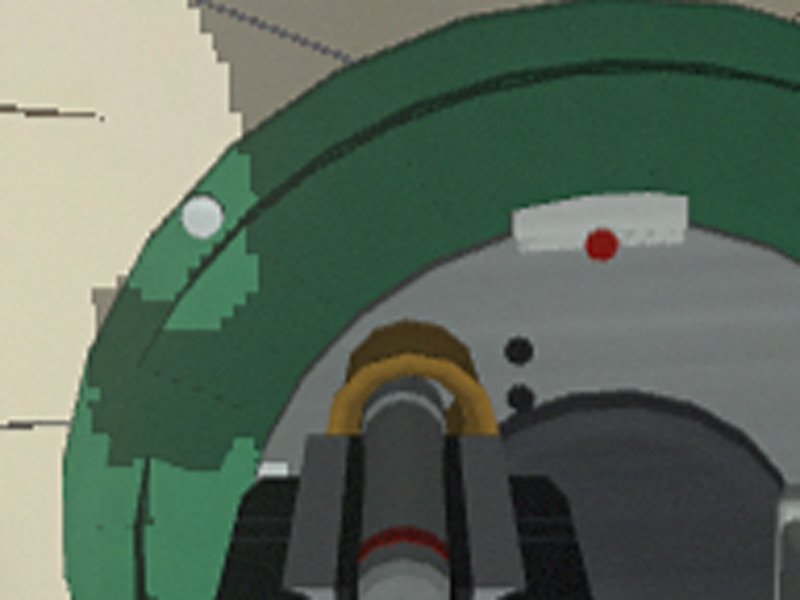

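The pin's foot is inside the sleeve mouth: pin centre at column 405 against sleeve centre 413, so about 1 mm off. I'll correct +y a little and lower it.

>>> apply_moves([
  [[0,0.025,-0.05,0,-1],[0,0,-0.1,0,-1],[0,0,-0.1,0,-1],[0,0,0,0,-1],[0,0,0,0,-1]],
])

```text
clock: 7.95
eef_pos: [0.5085, 0.2142, 0.0317]
tool_rot: [-0.001, 1.0, -0.0, -0.0]
ft_force: [0.6, 1.1, -1.8]
grip_width: 0.0098
grasp_force: 58.8
```

>>> apply_moves([
  [[0,0,-0.05,0,-1],[0,0,-0.05,0,-1],[0,0,0,0,-1],[0,0,0,0,-1]],
])

```text
clock: 8.28
eef_pos: [0.5087, 0.2144, 0.0287]
tool_rot: [-0.001, 1.0, 0.0, 0.0]
ft_force: [-0.7, -1.1, 3.9]
grip_width: 0.0097
grasp_force: 59.6
```

>>> apply_moves([
  [[0,0,0,0,-0.7],[0,0,0,0,-0.4],[0,0,0,0,-0.2],[0,0,0,0,-0.2],[0,0,0.2,0,-0.2],[0,0,0.5,0,-0.2],[0,0,0.8,0,-0.2],[0,0,0.8,0,-0.2]],
])

```text
clock: 8.95
eef_pos: [0.5076, 0.214, 0.1206]
tool_rot: [-0.001, 1.0, -0.001, -0.001]
ft_force: [1.0, 0.5, -0.2]
grip_width: 0.0343
grasp_force: 0.0
```

>>> apply_moves([
  [[-0.5,0.1,0.8,0,-0.2],[-0.8,0.2,0.5,0,-0.2],[-0.8,0.2,0,0,-0.2],[-0.4,0.5,0,0,-0.2],[0,0.8,0,0,0],[0,0.5,0,0,0],[0,0,0,0,0],[0,0,0,0,0]],
])

```text
clock: 9.62
eef_pos: [0.4084, 0.3072, 0.1726]
tool_rot: [-0.002, 1.0, -0.0, 0.0]
ft_force: [-0.6, 0.2, -0.3]
grip_width: 0.0425
grasp_force: 0.0
```

```bash
python3 tips.py w8; python3 - <<'E'
from h import *
p,d,P=load("wrist","w8"); cv2.imwrite("pics/w8.png",cv2.resize(p[90:330,60:380],(800,600),interpolation=cv2.INTER_CUBIC))
print(get_obs()["ft_force"])
E
```

```text
[0.4085 0.3064 0.1724] 0.042540474573309894
[ 0.022  -0.     -0.0151] [-0.0089 -0.0283 -0.021 ] [ 0.0124 -0.0218 -0.0151]
[ 0.0217  0.06   -0.0145] [-0.0104  0.0205 -0.0205] [ 0.0124  0.0273 -0.0145]
[-0.6403 -0.7894  0.5911]
```

View pics/w8.png

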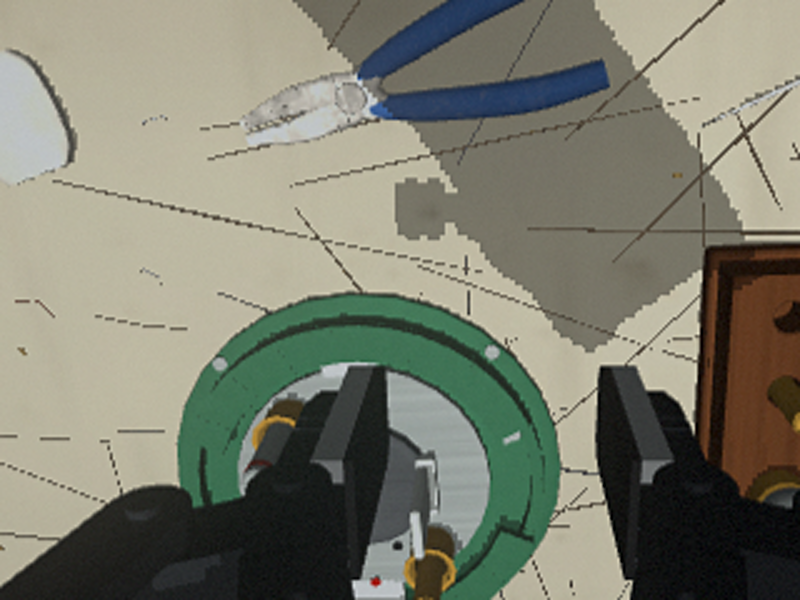

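The king pin stands in the two-dot pocket with its red band at (258,465). The far tongue's red dot is at (376,581) and the filled pocket's rim at (430,571).

```bash
python3 - <<'E'
from h import *
p,d,P=load("wrist","w8")
D2=onplane(P,(60+376/2.5,90+581/2.5),.013)[0]; p1=onplane(P,(60+430/2.5,90+571/2.5),.033)[0]; print(D2,p1)
D1=np.array([.4879,.2434]); p2=np.array([.5094,.2147])
a=D2[:2]-D1; b=p1[:2]-p2
print(np.degrees(np.arctan2(a[1],a[0])),np.hypot(*a),(D1+D2[:2])/2)
print(np.degrees(np.arctan2(b[1],b[0])-np.arctan2(60,72)),np.hypot(*b),(p2+p1[:2])/2)
E
```

```text
[0.6    0.2506 0.013 ] [0.5773 0.2793 0.033 ]
3.6779965026980386 0.11235587691307941 [0.544 0.247]
3.771903915193796 0.09367654915682615 [0.5433 0.247 ]
```

>>> apply_moves([
  [[0.6,0.6,0,0,0.3],[0.7,0.7,-0.2,0,0.3],[0.7,0.7,-0.3,0,0.3],[0.7,0.7,-0.5,0,0.3],[0.43,0.48,-0.6,0,0.3],[0,0,-0.7,0,0.3],[0,0,-0.4,0,0.3],[0,0,0,0,0.3]],
])

```text
clock: 10.33
eef_pos: [0.5299, 0.4283, 0.0592]
tool_rot: [-0.0, 1.0, -0.004, -0.004]
ft_force: [-0.9, -0.2, -0.9]
grip_width: 0.056
grasp_force: 0.0
```

>>> apply_moves([
  [[0,0,-0.4,0,0.3],[0,0,-0.2,0,0.3],[0,0,-0.08,0,0.3],[0,0,0,0,0.3]],
])

```text
clock: 10.67
eef_pos: [0.5321, 0.431, 0.0384]
tool_rot: [-0.001, 1.0, -0.0, -0.0]
ft_force: [-0.7, 0.3, 0.7]
grip_width: 0.0556
grasp_force: 0.0
```

```bash
python3 tips.py w9; python3 - <<'E'
from h import *
p,d,P=load("wrist","w9"); K,e,Rm=P; f=np.load("pics/w9.npz")
vv,uu=np.mgrid[0:384,0:512]
X=np.stack([(uu-K[0,2])/K[0,0]*d,(vv-K[1,2])/K[1,1]*d,d],-1)@Rm.T+e
k=X[(d>0)&(X[...,2]>.054)&(X[...,2]<.075)&(np.hypot(X[...,0]-.5338,X[...,1]-.4338)<.0155)]
A=np.c_[2*k,np.ones(len(k))]; c=np.linalg.lstsq(A,(k**2).sum(1),rcond=None)[0]; print(len(k),c[:3],np.sqrt(c[3]+c[:3]@c[:3]))
E
```

```text
[0.5324 0.4316 0.0391] 0.0554864887975491
[ 0.03   -0.      0.0385] [ 0.0273 -0.0593  0.0374] [ 0.0298 -0.0295  0.0385]
[0.03   0.06   0.0384] [0.0249 0.0334 0.0368] [0.0299 0.0567 0.0384]
2695 [0.534  0.4333 0.0554] 0.014569583399115873
```

>>> apply_moves([
  [[0,0,0,0,0],[0,0,0,0,-0.3],[0,0,0,0,-0.6],[0,0,0,0,-1],[0,0,0,0,-1],[0,0,0,0,-1]],
])

```text
clock: 11.22
eef_pos: [0.533, 0.4337, 0.0403]
tool_rot: [-0.001, 1.0, 0.002, 0.001]
ft_force: [-0.5, 3.5, 6.4]
grip_width: 0.0263
grasp_force: 58.8
```

>>> apply_moves([
  [[0,0,0.2,0,-1],[0,0,0.3,0,-1],[0,0,0.5,0,-1],[0,0,0.5,0,-1],[0,0,0.5,0,-1],[0,0,0.3,0,-1],[0,0,0,0,-1]],
])

```text
clock: 11.8
eef_pos: [0.5338, 0.4326, 0.1346]
tool_rot: [-0.001, 1.0, 0.002, 0.002]
ft_force: [1.9, 0.3, -1.0]
grip_width: 0.0255
grasp_force: 59.1
```

```bash
cat > ballt.py <<'E'
from h import *
import sys
p,d,P=snap("wrist",sys.argv[1]); o=get_obs(); K=P[0]; c=imaging.get_calibration("wrist")["hand_eye"]
vv,uu=np.mgrid[0:384,0:512]
X=np.stack([(uu-K[0,2])/K[0,0]*d,(vv-K[1,2])/K[1,1]*d,d],-1)@c[:3,:3].T+c[:3,3]
m=(d>0)&(abs(X[...,1])<.0122)&(abs(X[...,0])<.017)&(X[...,2]>-.03)&(X[...,2]<.06)
k=X[m]; print(len(k),k.min(0),k.max(0))
for _ in range(6):
    A=np.c_[2*k,np.ones(len(k))]; s=np.linalg.lstsq(A,(k**2).sum(1),rcond=None)[0]; r=np.sqrt(s[3]+s[:3]@s[:3])
    e=np.linalg.norm(k-s[:3],axis=1)-r; k=k[abs(e)<max(.0008,1.5*e.std())]
print("ball tool",s[:3],r,len(k)); t=X[(d>0)&(abs(X[...,0])<.014)&(abs(X[...,1])<.03)&(abs(X[...,1])>.0125)&(X[...,2]<0)]
print("tips",t[:,2].max(), o["eef_pos"],o["tool_rot"],o["clock"],o["joint_pos"])
E
python3 ballt.py w10
```

```text
2514 [-0.0139 -0.0122 -0.03  ] [ 0.0138  0.0122 -0.0098]
ball tool [-0.0013 -0.0007 -0.0147] 0.014642650196644508 2256
tips -0.010496842201939721 [0.5332 0.4321 0.1324] [-0.0008  1.      0.0008  0.0014] 11.85 [ 0.6814  0.6578  0.4331  1.3429 -0.0006  0.6798]
```

>>> apply_moves([
  [[0,-0.2,0.2,-5,-1],[0,-0.5,0.2,-7,-1],[0.05,-0.6,0,-7,-1],[0.05,-0.7,0,-7,-1],[0.05,-0.7,0,-7,-1],[0.05,-0.7,0,-7,-1],[0.05,-0.6,0,-7,-1],[0.02,-0.4,0,-7,-1]],
])

```text
clock: 12.52
eef_pos: [0.5419, 0.2525, 0.1445]
tool_rot: [0.457, 0.89, -0.002, -0.001]
ft_force: [-0.1, 1.7, -1.8]
grip_width: 0.0259
grasp_force: 59.2
```

>>> apply_moves([
  [[0,-0.2,0,-7,-1],[0,-0.03,0,-7,-1],[0,0,0,-7,-1],[0,0,-0.2,-7,-1],[0,0,-0.4,-4.3,-1],[0,0,-0.3,0,-1],[0,0,0,0,-1],[0,0,0,0,-1]],
])

```text
clock: 13.18
eef_pos: [0.5414, 0.2458, 0.1083]
tool_rot: [0.683, 0.73, -0.002, -0.001]
ft_force: [0.5, 1.1, -0.9]
grip_width: 0.0259
grasp_force: 59.2
```

```bash
python3 ballt.py w11; python3 -c "
from h import *
o=get_obs(); x=R.from_quat(o['tool_rot']).as_matrix(); print(np.degrees(np.arctan2(x[1,0],x[0,0])))"
```

```text
2587 [-0.0154 -0.0122 -0.03  ] [ 0.0121  0.0122 -0.0102]
ball tool [-0.003  -0.0008 -0.0147] 0.014647495159104467 2265
tips -0.012472835082097344 [0.5423 0.2463 0.1095] [ 0.6831  0.7303 -0.0011 -0.0003] 13.2333 [ 0.4264  0.4932  0.0891  1.169  -0.0002  1.9305]
93.82173956874333
```

>>> apply_moves([
  [[0,0,0,0,-1],[0,0,0,0,-1],[0,0,0,0,-1],[0,0,0,0,-1]],
])

```text
clock: 13.57
eef_pos: [0.5434, 0.2469, 0.1109]
tool_rot: [0.683, 0.73, 0.001, 0.0]
ft_force: [0.2, 0.2, -1.0]
grip_width: 0.0261
grasp_force: 59.2
```

```bash
python3 ballt.py w12; cat > tops.py <<'E'
from h import *
import sys
p,d,P=load("wrist",sys.argv[1]); K,e,Rm=P
vv,uu=np.mgrid[0:384,0:512]
X=np.stack([(uu-K[0,2])/K[0,0]*d,(vv-K[1,2])/K[1,1]*d,d],-1)@Rm.T+e
m=((d>0)&(X[...,2]>.045)&(X[...,2]<.072)&(np.hypot(X[...,0]-.5436,X[...,1]-.247)<.075)).astype(np.uint8)
n,L,S,C=cv2.connectedComponentsWithStats(m)
for i in range(1,n):
    if S[i,4]>25: k=X[L==i]; t=k[k[:,2]>k[:,2].max()-.004]; print(S[i],"max",k.max(0),"topmid",(t.min(0)+t.max(0))/2,"ext",t.max(0)-t.min(0))
E
python3 tops.py w12;python3 -c "
from h import *
p,d,P=load('wrist','w12'); cv2.imwrite('pics/w12.png',cv2.resize(p,(800,600)))"
```

```text
2581 [-0.0159 -0.0122 -0.03  ] [ 0.012   0.0122 -0.0095]
ball tool [-0.003  -0.0008 -0.0147] 0.014648518251032267 2251
tips -0.010839454303710083 [0.5433 0.2469 0.1108] [0.6832 0.7303 0.0004 0.0002] 13.6167 [ 0.4265  0.4917  0.0903  1.1684 -0.      1.9307]
[300 154  19  19 271] max [0.5838 0.2844 0.058 ] topmid [0.5778 0.2786 0.056 ] ext [0.012  0.011  0.0039]
[242 160  34   9 290] max [0.5541 0.2786 0.0557] topmid [0.5421 0.2754 0.0537] ext [0.0235 0.0058 0.004 ]
[199 230  18  21 208] max [0.5135 0.2203 0.0668] topmid [0.5081 0.2157 0.0649] ext [0.0108 0.0089 0.0038]
```

>>> apply_moves([
  [[0.03,0.065,-0.3,0,-1],[0,0,-0.5,0,-1],[0,0,-0.5,0,-1],[0,0,-0.4,0,-1],[0,0,-0.3,0,-1],[0,0,-0.2,0,-1],[0,0,0,0,-1],[0,0,0,0,-1]],
])

```text
clock: 14.28
eef_pos: [0.5439, 0.2493, 0.0216]
tool_rot: [0.683, 0.73, -0.0, -0.0]
ft_force: [0.5, 0.3, -0.7]
grip_width: 0.0259
grasp_force: 59.2
```

```bash
python3 ballt.py w13;  python3 tops.py w13; python3 -c "
from h import *
print(get_obs()['ft_force'])"
```

```text
3004 [-0.0158 -0.0122 -0.03  ] [0.012  0.0122 0.01  ]
ball tool [-0.0048 -0.0008 -0.0087] 0.0198836274427871 1600
tips -0.010349241286086247 [0.5446 0.2496 0.0225] [0.6832 0.7303 0.0003 0.0001] 14.3333 [ 0.4297  0.5784 -0.0144  0.9773  0.      1.9339]
[324 195  33  33 789] max [0.5839 0.2846 0.0576] topmid [0.5779 0.2786 0.0556] ext [0.012  0.0118 0.004 ]
[231 203  55  17 838] max [0.5538 0.2786 0.0559] topmid [0.542  0.2756 0.0539] ext [0.0235 0.0058 0.004 ]
[ 192  239   39   72 1083] max [0.531  0.2596 0.072 ] topmid [0.5269 0.2496 0.07  ] ext [0.008  0.0193 0.0039]
[ 283  239   39   76 1093] max [0.5693 0.2618 0.072 ] topmid [0.5587 0.2503 0.07  ] ext [0.0067 0.0218 0.004 ]
[ 231  242   51   44 1615] max [0.5552 0.2585 0.0524] topmid [0.5431 0.2466 0.0504] ext [0.0173 0.0175 0.004 ]
[233 309  49  21 924] max [0.5576 0.2216 0.0554] topmid [0.5455 0.2179 0.0534] ext [0.0235 0.0072 0.004 ]
[ 0.1021 -0.4685 -1.6913]
```

>>> apply_moves([
  [[0.015,0,-0.08,0,-1],[0,0,-0.08,0,-1],[0,0,-0.04,0,-1],[0,0,0,0,-1],[0,0,0,0,-1]],
])

```text
clock: 14.75
eef_pos: [0.5448, 0.2493, 0.0143]
tool_rot: [0.683, 0.73, 0.0, 0.0]
ft_force: [-0.8, -0.2, -0.9]
grip_width: 0.0257
grasp_force: 59.2
```

```bash
python3 ballt.py w14|tail -1;  python3 tops.py w14; python3 -c "
from h import *
print(get_obs()['ft_force'])"
```

```text
tips -3.5011783984517653e-06 [0.5448 0.2493 0.0144] [0.6832 0.7302 0.0001 0.    ] 14.8 [ 0.4292  0.5881 -0.0217  0.9609  0.      1.9334]
[326 200  34  36 885] max [0.5837 0.2846 0.0579] topmid [0.5777 0.2785 0.0559] ext [0.012  0.0119 0.004 ]
[228 208  58  19 968] max [0.554  0.2786 0.056 ] topmid [0.5422 0.2755 0.054 ] ext [0.0236 0.0061 0.004 ]
[ 184  246   46   75 1325] max [0.5318 0.2614 0.072 ] topmid [0.5233 0.2509 0.07  ] ext [0.0133 0.021  0.004 ]
[ 284  246   45   75 1317] max [0.57   0.2638 0.072 ] topmid [0.5637 0.2534 0.07  ] ext [0.0115 0.021  0.004 ]
[163 285  19   7  51] max [0.5153 0.2543 0.072 ] topmid [0.5119 0.2535 0.0704] ext [0.0068 0.0017 0.0031]
[332 285  19   8  66] max [0.5784 0.2584 0.072 ] topmid [0.5749 0.2574 0.0701] ext [0.0069 0.0019 0.0038]
[ 230  319   51   22 1010] max [0.5574 0.2215 0.0557] topmid [0.5454 0.218  0.0537] ext [0.0235 0.0069 0.004 ]
[156 347  12  22 113] max [0.5081 0.2203 0.0673] topmid [0.5055 0.2147 0.0659] ext [0.0051 0.0113 0.0028]
[ 0.2988 -0.1753 -1.0929]
```

>>> apply_moves([
  [[0,0,-0.03,0,-1],[0,0,0,0,-1],[0,0,0,0,-1]],
])

```text
clock: 15.05
eef_pos: [0.5449, 0.2494, 0.0132]
tool_rot: [0.683, 0.73, 0.0, 0.0]
ft_force: [0.4, -0.5, -1.4]
grip_width: 0.0255
grasp_force: 59.2
```

>>> apply_moves([
  [[0,0,-0.015,0,-1],[0,0,0,0,-1],[0,0,0,0,-0.37],[0,0,0,0,-0.3],[0,0,0,0,-0.2],[0,0,0,0,-0.1],[0,0,0,0,-0.1],[0,0,0,0,-0.1]],
])

```text
clock: 15.72
eef_pos: [0.5447, 0.2493, 0.0122]
tool_rot: [0.683, 0.73, -0.0, -0.0]
ft_force: [-0.6, 0.1, -0.1]
grip_width: 0.0387
grasp_force: 0.0
```

```bash
cat > bw.py <<'E'
from h import *
import sys
p,d,P=snap("wrist",sys.argv[1]); K,e,Rm=P; zo=float(sys.argv[2]) if len(sys.argv)>2 else 0.
vv,uu=np.mgrid[0:384,0:512]
X=np.stack([(uu-K[0,2])/K[0,0]*d,(vv-K[1,2])/K[1,1]*d,d],-1)@Rm.T+e
k=X[(d>0)&(X[...,2]>.027+zo)&(X[...,2]<.05+zo)&(np.hypot(X[...,0]-.5437,X[...,1]-.2467)<.016)]
for _ in range(6):
    A=np.c_[2*k,np.ones(len(k))]; s=np.linalg.lstsq(A,(k**2).sum(1),rcond=None)[0]; r=np.sqrt(s[3]+s[:3]@s[:3])
    q=np.linalg.norm(k-s[:3],axis=1)-r; k=k[abs(q)<max(.0008,1.5*q.std())]
o=get_obs(); print("ball world",s[:3],r,len(k),o["eef_pos"],o["grip_width"],o["ft_force"])
E
python3 bw.py w15; python3 tops.py w15
```

```text
ball world [0.5437 0.2464 0.0277] 0.014653198217907167 2397 [0.5447 0.2493 0.0123] 0.03831977400449349 [-0.9464 -0.4889 -0.6388]
[327 202  35  36 916] max [0.5839 0.2845 0.0579] topmid [0.578  0.2783 0.0559] ext [0.0119 0.0122 0.004 ]
[ 227  210   59   19 1004] max [0.554  0.2789 0.0559] topmid [0.5419 0.2756 0.0539] ext [0.0236 0.0062 0.004 ]
[ 165  248   51   73 1488] max [0.5256 0.2607 0.072 ] topmid [0.5168 0.2523 0.07  ] ext [0.0134 0.0169 0.004 ]
[ 298  248   51   73 1481] max [0.5764 0.2646 0.072 ] topmid [0.5702 0.256  0.07  ] ext [0.0122 0.0172 0.004 ]
[144 287  21   8  86] max [0.5092 0.2535 0.072 ] topmid [0.5056 0.2528 0.0701] ext [0.0072 0.0013 0.0039]
[349 287  21   9  87] max [0.5849 0.2589 0.072 ] topmid [0.5813 0.2581 0.0701] ext [0.0071 0.0017 0.0038]
[ 230  322   52   22 1036] max [0.5575 0.2215 0.0557] topmid [0.5456 0.2179 0.0537] ext [0.0237 0.0072 0.004 ]
[154 350   4  18  34] max [0.5041 0.217  0.0667] topmid [0.5033 0.2145 0.0649] ext [0.0017 0.005  0.0037]
```

>>> apply_moves([
  [[0,0,0.05,0,-0.1],[0,0,0.1,0,-0.1],[0,0,0.3,0,-0.1],[0,0,0.6,0,-0.1],[0,0,0.8,0,-0.1],[0,0,0.8,0,0.2],[0,0,0.35,7,0.5],[0,0,0,7,1]],
])

```text
clock: 16.43
eef_pos: [0.5478, 0.2507, 0.1383]
tool_rot: [0.587, 0.81, 0.004, 0.002]
ft_force: [0.7, 0.2, -0.7]
grip_width: 0.0729
grasp_force: 0.0
```

>>> apply_moves([
  [[0,0,0,7,1],[0,0,0,7,1],[0,0,0,7,1],[0,0,0,7,1],[0,0,0,7,1],[0,0,0,7,1],[0,0,0,7,1],[0,0,0,7,1]],
])

```text
clock: 17.1
eef_pos: [0.5448, 0.2494, 0.1329]
tool_rot: [0.138, 0.99, 0.0, 0.0]
ft_force: [-0.5, -0.7, -0.7]
grip_width: 0.0859
grasp_force: 0.0
```

>>> apply_moves([
  [[0,0,0,7,1],[0,0,0,7,1],[0,0,0,6,1],[0,0,0,0,1],[0,0,0,0,1],[0,0,0,0,1]],
])

```text
clock: 17.6
eef_pos: [0.5448, 0.2494, 0.1327]
tool_rot: [-0.032, 0.999, 0.0, 0.0]
ft_force: [0.4, 0.3, 0.3]
grip_width: 0.0857
grasp_force: 0.0
```

```bash
python3 bw.py w16; python3 tops.py w16; python3 -c "
from h import *
o=get_obs(); x=R.from_quat(o['tool_rot']).as_matrix(); print(np.degrees(np.arctan2(x[1,0],x[0,0])),o['joint_pos'],o['clock'])
p,d,P=load('wrist','w16'); cv2.imwrite('pics/w16.png',cv2.resize(p,(800,600),interpolation=cv2.INTER_CUBIC))"
```

```text
ball world [0.5434 0.2463 0.0277] 0.0147211866907716 801 [0.5448 0.2493 0.1326] 0.0853847559910179 [-0.7193  0.7659  0.2158]
[204 139  19  20 277] max [0.5138 0.2198 0.068 ] topmid [0.5079 0.2137 0.0661] ext [0.0116 0.0117 0.0039]
[215 177   8  31 206] max [0.5566 0.2205 0.0557] topmid [0.5449 0.2178 0.0537] ext [0.0235 0.0053 0.004 ]
[286 178   8  30 203] max [0.553  0.278  0.0555] topmid [0.5412 0.2751 0.0535] ext [0.0235 0.0058 0.0039]
[282 225  15  18 213] max [0.5832 0.2839 0.0574] topmid [0.5775 0.2784 0.0554] ext [0.0114 0.011  0.004 ]
-176.28638003190258 [ 0.4292  0.4815  0.1331  1.2222 -0.      0.3644] 17.65
```

View pics/w16.png

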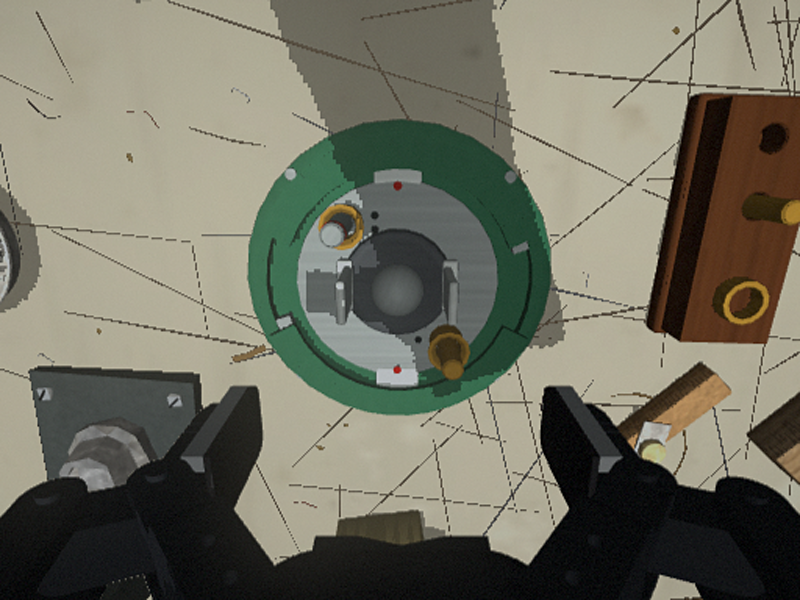

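The kit is as wanted: ball centred at (397,287), king pin at (331,236), axle pin at (452,362), lugs at (345,290) and (452,290). I'll check the base's centre against the tray's before gripping.

```bash
python3 - <<'E'
from h import *
p,d,P=load("wrist","w16")
hsv=cv2.cvtColor(p,cv2.COLOR_BGR2HSV)
m=cv2.inRange(hsv,(50,70,20),(95,255,255)); m[:60]=0;m[280:]=0;m[:,:150]=0;m[:,360:]=0
m=cv2.morphologyEx(m,cv2.MORPH_CLOSE,np.ones((3,3)))
c=max(cv2.findContours(m,0,1)[0],key=cv2.contourArea).reshape(-1,2).astype(float)
W=onplane(P,c,.02)[:,:2]; c0=np.array([.543,.246])
for _ in range(8):
    r=np.hypot(*(W-c0).T); S=W[abs(r-.093)<.003]; A=np.c_[2*S,np.ones(len(S))]; q=np.linalg.lstsq(A,(S**2).sum(1),rcond=None)[0]; c0=q[:2]
print(c0,np.sqrt(q[2]+c0@c0),len(S),len(W))
s=1/1.5625
for a in((520,247),(284,321),(290,174),(510,177),(500,330),(290,240)):
    w=onplane(P,np.array(a)*s,.02)[0,:2]-c0; print(a,np.hypot(*w),np.degrees(np.arctan2(w[1],w[0])))
for a in((397,185),(397,370)): print(onplane(P,np.array(a)*s,.013))
E
```

```text
[0. 0.] 0.0 0 568
(520, 247) 0.6044849940695096 31.35135408485987
(284, 321) 0.5976831813835133 17.628630278631558
(290, 174) 0.5187210364981502 20.869535494497995
(510, 177) 0.566685409398528 32.4092840058101
(500, 330) 0.6459035855857318 28.642750983097866
(290, 240) 0.5525639865084987 19.52654277507823
[[0.4872 0.2429 0.013 ]]
[[0.6004 0.2501 0.013 ]]
```

```bash
python3 - <<'E'
from h import *
p,d,P=load("wrist","w16"); s=1/1.5625
W=onplane(P,np.array([(248,263),(551,270),(408,119),(403,415),(290,165),(515,175)])*s,.02)[:,:2]
A=np.c_[2*W,np.ones(6)]; q=np.linalg.lstsq(A,(W**2).sum(1),rcond=None)[0]; c0=q[:2]; print(c0,np.sqrt(q[2]+c0@c0),np.hypot(*(W-c0).T))
for a in((520,247),(284,321),(290,174),(510,177)):
    w=onplane(P,np.array(a)*s,.02)[0,:2]-c0; print(a,np.hypot(*w),np.degrees(np.arctan2(w[1],w[0])))
E
```

```text
[0.5408 0.2475] 0.08736651916462124 [0.087  0.0875 0.0882 0.0876 0.0874 0.0866]
(520, 247) 0.07134051947590812 110.15724487858857
(284, 321) 0.07249601193907501 -66.58762223421176
(290, 174) 0.08417949670146412 -131.810445939711
(510, 177) 0.08396323095042815 137.993570126812
```

>>> apply_moves([
  [[-0.033,-0.07,-0.2,0,1],[0,0,-0.5,0,1],[0,0,-0.6,0,1],[0,0,-0.5,0,1],[0,0,-0.3,0,1],[0,0,-0.2,0,1],[0,0,0,0,1],[0,0,0,0,1]],
])

```text
clock: 18.32
eef_pos: [0.5433, 0.2464, 0.0402]
tool_rot: [-0.033, 0.999, -0.0, -0.0]
ft_force: [0.2, 0.4, 0.4]
grip_width: 0.0858
grasp_force: 0.0
```

```bash
python3 bw.py w17; python3 tops.py w17; sed -i 's/snap("wrist",sys.argv\[1\])/load("wrist",sys.argv[1])/' tips.py; python3 tips.py w17
```

```text
ball world [0.5434 0.2463 0.0278] 0.014630428737926374 1780 [0.544  0.2467 0.041 ] 0.08505101318633417 [ 0.3672  0.4046 -0.4441]
[177 167  33  35 823] max [0.5137 0.2198 0.0681] topmid [0.5079 0.2138 0.0662] ext [0.0116 0.0116 0.0039]
[197 224  13  48 521] max [0.5567 0.2205 0.0557] topmid [0.545  0.2175 0.0537] ext [0.0234 0.0057 0.0039]
[305 225  15  48 523] max [0.5535 0.2781 0.0559] topmid [0.5416 0.2751 0.0539] ext [0.0238 0.0058 0.004 ]
[153 247  15  42 147] max [0.5563 0.2039 0.072 ] topmid [0.5452 0.2011 0.07  ] ext [0.0222 0.0057 0.004 ]
[346 247  15  42 147] max [0.5504 0.2914 0.072 ] topmid [0.5392 0.2894 0.07  ] ext [0.0223 0.004  0.0039]
[299 293  24  29 544] max [0.5829 0.2842 0.0577] topmid [0.577  0.2783 0.0557] ext [0.0117 0.0117 0.0039]
[0.544  0.2467 0.041 ] 0.08505101318633417
[ 0.03   -0.      0.0344] [-0.0019 -0.06    0.0284] [ 0.0299 -0.0146  0.0344]
[0.03   0.06   0.0344] [-0.0017  0.0152  0.0284] [0.0299 0.06   0.0344]
```

>>> apply_moves([
  [[0.02,0.015,-0.2,0,1],[0,0,-0.3,0,1],[0,0,-0.2,0,1],[0,0,-0.1,0,1],[0,0,0,0,1],[0,0,0,0,0.8],[0,0,0,0,0.65],[0,0,0,0,0.58]],
])

```text
clock: 19.03
eef_pos: [0.5448, 0.2474, 0.0091]
tool_rot: [-0.033, 0.999, 0.0, 0.001]
ft_force: [0.2, -0.4, -0.3]
grip_width: 0.0675
grasp_force: 0.0
```

>>> apply_moves([
  [[0,0,0,0,0.52],[0,0,0,0,0.46],[0,0,0,0,0.4],[0,0,0,0,0.2],[0,0,0,0,-1],[0,0,0,0,-1],[0,0,0,0,-1]],
])

```text
clock: 19.62
eef_pos: [0.5448, 0.2473, 0.0094]
tool_rot: [-0.033, 0.999, 0.0, 0.001]
ft_force: [0.2, -0.6, 6.4]
grip_width: 0.0619
grasp_force: 67.3
```

```bash
python3 bw.py w18; python3 tops.py w18
```

```text
ball world [0.5435 0.2465 0.0278] 0.014688347459936316 2543 [0.5448 0.2473 0.0093] 0.062263221532791756 [-1.2712 -0.6966  5.349 ]
[ 153  180   45   48 1423] max [0.5142 0.2202 0.068 ] topmid [0.5081 0.2138 0.066 ] ext [0.0121 0.012  0.004 ]
[ 131  249   68   72 2234] max [0.5568 0.2209 0.072 ] topmid [0.5379 0.2075 0.07  ] ext [0.0106 0.0128 0.004 ]
[ 315  250   67   71 2240] max [0.5533 0.291  0.0719] topmid [0.5331 0.284  0.07  ] ext [0.0114 0.0114 0.004 ]
[115 295  12   6  34] max [0.5409 0.1994 0.072 ] topmid [0.5402 0.1974 0.0706] ext [0.0015 0.0041 0.0027]
[387 295  14   5  36] max [0.5341 0.2975 0.072 ] topmid [0.5335 0.295  0.0708] ext [0.0012 0.005  0.0023]
[306 329  23  25 347] max [0.5778 0.2828 0.057 ] topmid [0.5736 0.2768 0.055 ] ext [0.0051 0.0054 0.0039]
```

>>> apply_moves([
  [[0,0,0.02,0,-1],[0,0,0,1,-1],[0,0,0,2,-1],[0,0,0,3,-1],[0,0,0,4,-1],[0,0,0,4,-1],[0,0,0,4,-1],[0,0,0,4,-1]],
])

```text
clock: 20.33
eef_pos: [0.5445, 0.2473, 0.0094]
tool_rot: [-0.225, 0.974, 0.0, 0.0]
ft_force: [0.1, 0.2, 2.8]
grip_width: 0.062
grasp_force: 67.0
```

```bash
python3 bw.py w19; python3 -c "
from h import *
o=get_obs();print(o['ft_torque'],o['joint_pos'],o['eef_pos'])"
```

```text
ball world [0.5432 0.2464 0.0278] 0.01461857212411284 2492 [0.5445 0.2473 0.0094] 0.06184647465662297 [-0.3536  0.2183  2.3674]
[-0.0406 -0.0487  0.129 ] [ 0.4263  0.5915 -0.0307  0.9481  0.0001 -0.0305] [0.5445 0.2473 0.0094]
```

Turning smoothly, with low torque and the ball centred (22° done).

>>> apply_moves([
  [[0,0,0,4,-1],[0,0,0,4,-1],[0,0,0,4,-1],[0,0,0,4,-1],[0,0,0,4,-1],[0,0,0,4,-1],[0,0,0,4,-1],[0,0,0,4,-1]],
])

```text
clock: 21.05
eef_pos: [0.5445, 0.2473, 0.0094]
tool_rot: [-0.484, 0.875, 0.0, 0.0]
ft_force: [0.1, 0.3, 2.5]
grip_width: 0.0617
grasp_force: 67.1
```

>>> apply_moves([
  [[0,0,0,4,-1],[0,0,0,4,-1],[0,0,0,4,-1],[0,0,0,4,-1],[0,0,0,4,-1],[0,0,0,3,-1],[0,0,0,2,-1],[0,0,0,1,-1]],
])

```text
clock: 21.72
eef_pos: [0.5444, 0.2473, 0.0094]
tool_rot: [-0.668, 0.744, 0.0, 0.0]
ft_force: [0.0, -0.2, 1.8]
grip_width: 0.0621
grasp_force: 67.1
```

```bash
python3 bw.py w20; python3 -c "
from h import *
o=get_obs();x=R.from_quat(o['tool_rot']).as_matrix(); print(np.degrees(np.arctan2(x[1,0],x[0,0])),o['ft_torque'],o['joint_pos'],o['eef_pos'])"
```

```text
ball world [0.5432 0.2462 0.0278] 0.014646326399973854 2531 [0.5444 0.2473 0.0094] 0.06202748989506855 [-0.0704  0.8145  3.1888]
-96.14852854371154 [ 0.0172 -0.0635  0.0973] [ 0.4262  0.5915 -0.0307  0.9482  0.0003 -1.0373] [0.5444 0.2473 0.0094]
```

>>> apply_moves([
  [[0,0,0,2,-1],[0,0,0,3,-1],[0,0,0,2,-1],[0,0,0,1,-1],[0,0,0,0.5,-1],[0,0,0,0,-1],[0,0,0,0,-1],[0,0,0,0,-1]],
])

```text
clock: 22.43
eef_pos: [0.5444, 0.2473, 0.0094]
tool_rot: [0.721, -0.693, 0.0, -0.0]
ft_force: [0.7, 0.3, 3.1]
grip_width: 0.0622
grasp_force: 67.2
```

```bash
python3 bw.py w21; python3 tops.py w21; python3 -c "
from h import *
o=get_obs();x=R.from_quat(o['tool_rot']).as_matrix(); print(np.degrees(np.arctan2(x[1,0],x[0,0])),o['ft_torque'])"
```

```text
ball world [0.5432 0.2461 0.0278] 0.014653882667143368 2527 [0.5444 0.2473 0.0094] 0.06164858676673744 [0.9734 0.2213 3.3048]
[ 154  180   45   48 1419] max [0.581  0.216  0.0678] topmid [0.5749 0.2099 0.0658] ext [0.0122 0.0121 0.004 ]
[ 130  248   69   73 2254] max [0.5886 0.2588 0.072 ] topmid [0.5822 0.2402 0.07  ] ext [0.013  0.0122 0.004 ]
[ 315  250   68   71 2240] max [0.5174 0.2567 0.0719] topmid [0.5053 0.2361 0.07  ] ext [0.012  0.0104 0.0039]
[116 295  12   5  35] max [0.5943 0.2423 0.072 ] topmid [0.5921 0.2416 0.0706] ext [0.0044 0.0014 0.0027]
[386 295  17   5  43] max [0.497  0.2381 0.072 ] topmid [0.4943 0.2373 0.0708] ext [0.0054 0.0017 0.0023]
[307 330  22  24 347] max [0.5179 0.281  0.0576] topmid [0.5142 0.2764 0.0556] ext [0.0048 0.0043 0.004 ]
-87.69411167835537 [0.053  0.0688 0.078 ]
```

>>> apply_moves([
  [[0,0,0.04,0,-1],[0,0,0.06,0,-1],[0,0,0.08,0,-1],[0,0,0.1,0,-1],[0,0,0.05,0,-1],[0,0,0,0,-1]],
])

```text
clock: 22.98
eef_pos: [0.5446, 0.2473, 0.0229]
tool_rot: [0.721, -0.693, 0.0, -0.0]
ft_force: [-0.1, -0.7, -4.9]
grip_width: 0.0621
grasp_force: 66.3
```

```bash
python3 bw.py w22 0.013; python3 -c "
from h import *
o=get_obs();print(o['ft_torque'],o['ft_force'])"
```

```text
ball world [0.5435 0.2461 0.0413] 0.01461426069573058 2549 [0.5445 0.2472 0.0227] 0.06217690894884736 [ 0.7002  0.104  -4.115 ]
[-0.0261 -0.0471 -0.0086] [ 0.7002  0.104  -4.115 ]
```

>>> apply_moves([
  [[0,0,0.08,0,-1],[0,0,0.15,0,-1],[0,0,0.25,0,-1],[0,0,0.3,0,-1],[0,0,0.3,0,-1],[0,0,0.3,0,-1],[0,0,0.3,0,-1],[0,0,0.25,0,-1]],
])

```text
clock: 23.7
eef_pos: [0.5448, 0.2473, 0.1018]
tool_rot: [0.721, -0.693, 0.0, -0.001]
ft_force: [0.2, -0.1, -5.0]
grip_width: 0.0621
grasp_force: 66.4
```

>>> apply_moves([
  [[0,0,0.15,0,-1],[0,0,0.08,0,-1],[0,0,0.04,0,-1],[0,0,0,0,-1],[0,0,0,0,-1],[0,0,0,0,-1],[0,0,0,0,-1],[0,0,0,0,-1]],
])

```text
clock: 24.37
eef_pos: [0.5439, 0.247, 0.1098]
tool_rot: [0.721, -0.693, -0.0, 0.001]
ft_force: [-0.1, 0.4, -4.9]
grip_width: 0.0616
grasp_force: 66.4
```

>>> apply_moves([
  [[0,0,0,0,-1],[0,0,0,0,-1],[0,0,0,0,-1],[0,0,0,0,-1],[0,0,0,0,-1],[0,0,0,0,-1]],
])

```text
clock: 24.87
eef_pos: [0.5443, 0.2471, 0.1104]
tool_rot: [0.721, -0.693, 0.0, -0.0]
ft_force: [-0.8, 0.1, -4.8]
grip_width: 0.0618
grasp_force: 66.4
```

```bash
python3 bw.py w23 0.101; sed 's/\.045)/.146)/;s/\.072)/.173)/' tops.py > tops2.py; python3 tops2.py w23; python3 -c "
from h import *
o=get_obs();x=R.from_quat(o['tool_rot']).as_matrix();print(o['clock'],np.degrees(np.arctan2(x[1,0],x[0,0])),x[:,2],o['eef_pos'],o['grasp_force'])"
```

```text
ball world [0.5432 0.2459 0.1289] 0.014612923439544224 2518 [0.5443 0.2471 0.1105] 0.062086436548107776 [ 0.0349  1.4026 -5.5499]
[ 154  181   45   47 1424] max [0.5805 0.2157 0.1687] topmid [0.5746 0.2097 0.1668] ext [0.0117 0.0119 0.004 ]
[ 131  249   68   72 2242] max [0.5885 0.2591 0.173 ] topmid [0.5821 0.2395 0.171 ] ext [0.0127 0.0106 0.0039]
[ 315  250   68   71 2235] max [0.5173 0.2566 0.173 ] topmid [0.5053 0.2362 0.171 ] ext [0.0119 0.0108 0.004 ]
[111 295  16   6  42] max [0.5956 0.2422 0.173 ] topmid [0.5929 0.2414 0.1718] ext [0.0054 0.0016 0.0024]
[386 295  17   5  40] max [0.4973 0.2381 0.173 ] topmid [0.4941 0.2373 0.1717] ext [0.0064 0.0015 0.0025]
[306 328  23  26 346] max [0.5182 0.2805 0.1586] topmid [0.5138 0.2766 0.1566] ext [0.0052 0.0041 0.0039]
24.9167 -87.68675157564424 [ 0.0001  0.     -1.    ] [0.5443 0.2471 0.1105] 66.43511652946472
```

The tray is lifted about 101 mm, level and still, with the ball centred and both pins seated, so I'm handing in.

```bash
python3 -c "
from h import *
print(order.job_done())"
```

```text
the job is handed in; nothing more can be done
None
```

I've handed the job in: the king pin is in the two-dot pocket, and the tray is turned about 88° anticlockwise, lifted about 10 cm and held still and level with the ball centred; the result of the judging was not shown.

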